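# Stand the set agar slants in the tube rack

### The arm

A 6-joint arm with a two-finger parallel gripper is mounted at the origin on the work surface. World frame = base frame: x ahead of the robot, y to its left, z up, the work surface at z = 0. Lengths are in mm, angles in rad, forces in N, time in s.
With the tool pointing down it reaches from about 275 to 750 mm from the base axis. Payload 10.2 kg.
Tool frame: the origin (TCP) lies on the centre line of the jaws, within the pads' length; the fingertips stand 17 mm ahead of it and the grasp point (between the pads) lies 2 mm behind it; z points along the fingers, y is the line along which they close (so a half turn about z gives the same grasp; the last joint's range is limited). The gripper opens to 85 mm and grips with 20 to 120 N. Pads are 22 mm wide; open, the fingers measure 114 mm over their backs; the gripper's body (76 mm by 85 mm) begins 54 mm behind the grasp point. The pads swing forward as they close: fully open they stand 13 mm farther back than shut.
Start: joints at [1.106, 0.313, 1.498, -0, 1.331, -0.223], TCP at [125.724, 509.73, 248.294] pointing down, gripper open.
Joint ranges: [-2.94, 2.94], [-0.97, 2.17], [0.19, 2.56], [-1.23, 4.37], [0.02, 3.11], [-2.88, 2.88]. Speed limits (rad/s): [2.39, 2.39, 3.01, 3.14, 3.14, 3.14].

### API

Orientations are given as a unit quaternion [w, x, y, z].
In Python, from rig import ctrl gives the robot as it stands. The module is installed in compiled form; this text tells all that it offers.
- The arm moves only by the shell command python3 -m jog 'ROWS' [FORCE]. ROWS is JSON, a list of rows, each an object with "delta_pos": the shift along the world's x, y, z in mm, a list of three; "angular": the turn, a rotation vector about the world's x, y, z in rad, a list of three; "fingers": the opening, from 0 (shut) to 1 (fully open). In form: [{"delta_pos": [tx, ty, tz], "angular": [rx, ry, rz], "fingers": fingers}, ...]. A call has 1 to 10 rows; each row is the pose to reach, as a shift and turn from the pose commanded when the call began; what a row does not reach only later rows make up. A row lasts 1/8 s, in which the tool goes at most 62.5 mm and 10.7 degrees, less where a joint would pass 70% of its speed; a pose out of reach is approached as far as the arm can. A call with a gripper value outside its range is refused whole. The fingers move at their own pace and stop on an object; FORCE is the grip in N (left out, the last holds). Time passes only in rows, so rows that repeat a pose let the fingers close. It gives the time, the measured TCP pose, the force, the opening and the grip force at its end, in the units of the state.
- ctrl.sense(): the state, without advancing time (a new reading comes with each control period).
- ctrl.capture(name): name is "side" or "top"; returns a dict with "pixels" (400x640x3 uint8, blue, green, red), "fx", "fy", "cx", "cy" (pixels), "dist" ([k1, k2, p1, p2, k3] as OpenCV has them; the pictures are not rectified), "R" (3x3) and "t" (3): a world point X has camera coordinates R X + t. Camera axes: x right, y down, z forward; pixel columns grow to the right and rows downward; lengths in mm; the calibration is good to about 2 mm. A picture is of the moment at which its call begins. There is no depth.
- ctrl.finish_job(): hands the job in; it is judged then, once.
The state is a dict: "time_s": time; "joints": joint angles; "dq": joint speeds; "tau": joint torques, N m; "eef_pos": TCP position; "ee_rot": TCP orientation; "force": force on the tool from outside, world axes, zero at the start; "wrist_torque": the same for the moment, N m; "grip_width": opening from 0.0 (shut) to 1.0 (fully open); "grip_force": force on a finger pad.
Only numpy, scipy, OpenCV 4.12 (cv2) and the standard library are available. Lean on these libraries where they do the work, as an engineer would, in place of code of your own. Each camera call takes 0.05 s, during which the arm holds its last target. There are 200 camera calls.

### The job

The three blue-capped culture tubes lying in the sloping steel tray have set: stand each of them upright, cap up, in a free place of the white tube rack, lowering it gently until its foot rests on the rack's floor; do not drop it in. The orange-capped tube is still setting, so leave it lying undisturbed, and do not disturb the tubes already standing in the rack or the amber bottle.

Things in the scene. Friction and masses are not known exactly. Their poses are not given: they have to be found in the camera images.
- slant_1: A blue-capped glass culture tube, 25 mm diameter, round bottom, 150 mm long with its 30 mm diameter screw cap (the last 29 mm); about 60 g. Origin: tip of the round bottom; its z axis runs along the centre line to the cap. Starts lying in one of the tray's four lanes, sloping 25 degrees up to the cap; to be stood in the rack.
- slant_2: A blue-capped glass culture tube, 25 mm diameter, round bottom, 150 mm long with its 30 mm diameter screw cap (the last 29 mm); about 60 g. Origin: tip of the round bottom; its z axis runs along the centre line to the cap. Starts lying in one of the tray's four lanes, sloping 25 degrees up to the cap; to be stood in the rack.
- slant_3: A blue-capped glass culture tube, 25 mm diameter, round bottom, 150 mm long with its 30 mm diameter screw cap (the last 29 mm); about 60 g. Origin: tip of the round bottom; its z axis runs along the centre line to the cap. Starts lying in one of the tray's four lanes, sloping 25 degrees up to the cap; to be stood in the rack.
- unset: The orange-capped tube, still setting: leave it. Otherwise the same: glass culture tube, 25 mm diameter, round bottom, 150 mm long with its 30 mm diameter screw cap (the last 29 mm); about 60 g. Origin: tip of the round bottom; its z axis runs along the centre line to the cap. Lies in one of the tray's four lanes.
- done_1: A blue-capped tube already standing in some place of the rack: leave it. The same make: glass culture tube, 25 mm diameter, round bottom, 150 mm long with its 30 mm diameter screw cap (the last 29 mm); about 60 g. Origin: tip of the round bottom; its z axis runs along the centre line to the cap. 
- done_2: A blue-capped tube already standing in some place of the rack: leave it. The same make: glass culture tube, 25 mm diameter, round bottom, 150 mm long with its 30 mm diameter screw cap (the last 29 mm); about 60 g. Origin: tip of the round bottom; its z axis runs along the centre line to the cap. 
- tray: Fixed sloping steel tray, 224 mm wide, four V lanes at y = -84, -28, 28, 84 mm; origin on the bench. Lying tubes point caps along its +x (away from the robot) and 25 degrees up: foot tip at x = -60, z = 27.5 mm, cap's middle at x = 63, z = 85 mm. The sheet ends 92 mm from the foot tip (along the tube), so the cap and the glass before it stick out free.
- rack: Fixed white tube rack, 116 (x) by 182 (y) by 86 mm high: 2 by 3 square 30 mm holes 56 mm apart through two decks (tops at 32 and 80 mm) over a solid floor (top at 6 mm); end plates at +-y rise to 86 mm. Origin: on the bench under the middle. Two places are already taken. A standing tube's cap ends 156 mm above the bench.
- place_1 (a point): Middle of a rack place, on the rack's floor (6 mm above the bench), where the tip of a standing tube's foot rests; at x = -28, y = -56 mm in the rack's frame.
- place_2 (a point): Middle of a rack place, on the rack's floor (6 mm above the bench), where the tip of a standing tube's foot rests; at x = -28, y = 0 mm in the rack's frame.
- place_3 (a point): Middle of a rack place, on the rack's floor (6 mm above the bench), where the tip of a standing tube's foot rests; at x = -28, y = 56 mm in the rack's frame.
- place_4 (a point): Middle of a rack place, on the rack's floor (6 mm above the bench), where the tip of a standing tube's foot rests; at x = 28, y = -56 mm in the rack's frame.
- place_5 (a point): Middle of a rack place, on the rack's floor (6 mm above the bench), where the tip of a standing tube's foot rests; at x = 28, y = 0 mm in the rack's frame.
- place_6 (a point): Middle of a rack place, on the rack's floor (6 mm above the bench), where the tip of a standing tube's foot rests; at x = 28, y = 56 mm in the rack's frame.
- bottle: Amber glass media bottle with white cap, 84 mm in diameter, 180 mm tall, 0.6 kg, standing loose on the bench between tray and rack, nearer the robot. Origin: centre of its underside. Leave it standing.
Not all that is in view belongs to the job. What is shaped like the slant_2 but pink is not meant. What is shaped like the rack but yellow is not meant.

How it is judged:
By the outcome, as a careful person would: the job done as asked, in the order asked, and still so for the second after the job is handed in, with the robot touching nothing.
It also fails if it takes over 72 s, if anything falls off the work surface, if the arm or the gripper's body presses on something with over 40 N, if the wrist force passes 120 N, or if a joint passes its speed limit or range.

## Working session

There is one attempt and no reset: what is moved stays moved. The work goes in short steps, Python scripts to look and compute and a shell command to move; the robot and the scene stay as the last step left them, time stands still between calls to the robot, and variables do not carry over. Pictures are saved under pics/ and viewed, at most 10 in all, crops included, and the job is handed in when it is done.

```bash
mkdir -p pics
cat > h.py <<'E'
import numpy as np,cv2
from rig import ctrl
def cap(n,f=None):
    c=ctrl.capture(n)
    if f: cv2.imwrite('pics/'+f,c['pixels'])
    return c
def K(c): return np.array([[c['fx'],0,c['cx']],[0,c['fy'],c['cy']],[0,0,1.]])
def proj(c,P):
    P=np.atleast_2d(np.array(P,float)); r,_=cv2.Rodrigues(np.array(c['R']))
    return cv2.projectPoints(P,r,np.array(c['t'],float),K(c),np.array(c['dist']))[0][:,0]
def onz(c,uv,z):
    n=cv2.undistortPoints(np.array([[uv]],float),K(c),np.array(c['dist']))[0,0]
    R=np.array(c['R']);o=-R.T@np.array(c['t']);d=R.T@np.array([n[0],n[1],1])
    return o+d*(z-o[2])/d[2]
E
python3 - <<'E'
from h import *
for n in('top','side'):
    c=cap(n,n+'0.png');R=np.array(c['R']);print(n,-R.T@np.array(c['t']),R[2],c['fx'])
print(ctrl.sense())
E
```

```text
top [331.82867713 -83.22705011 990.60500037] [ 0.10629542 -0.01576606 -0.99420959] 370.71810879208357
side [-161.56283669 -901.36258582  872.87831729] [ 0.45640631  0.62311069 -0.63515852] 418.33471855366406
{'time_s': 0.1, 'joints': array([ 1.10558987e+00,  3.13398109e-01,  1.49832975e+00, -1.89187906e-05,
        1.33101336e+00, -2.23386064e-01]), 'dq': array([ 1.41773223e-03, -3.43071977e-04, -9.73739849e-04, -7.72120014e-05,
        1.16305294e-03, -9.69103260e-04]), 'tau': array([ 4.24677593e-03, -4.12897861e+01, -2.60140371e+01, -6.51749588e-05,
        3.02186883e-03,  5.35603817e-05]), 'eef_pos': array([125.63761794, 509.53603589, 247.80202347]), 'ee_rot': array([-1.85190684e-04,  1.20613553e-01,  9.92699371e-01, -5.43677764e-04]), 'force': array([ 0.38532311,  0.78030524, -0.50717002]), 'wrist_torque': array([0.00728525, 0.00807376, 0.00811734]), 'grip_force': 0.0, 'grip_width': 0.9974626201587395}
```

View pics/top0.png

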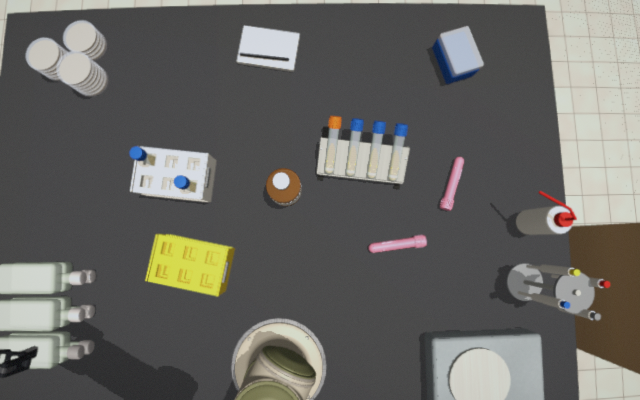

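View pics/side0.png

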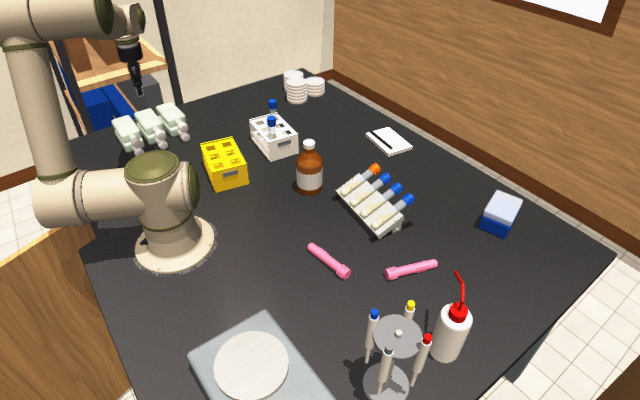

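The top view shows the tray tubes' caps at orange (335,122) and blue (357,124), (379,128), (401,130). The standing rack tubes' caps are at (137,153) and (181,182), and the bottle is at (284,187). Lookalikes are the pink tubes at (398,244) and (452,183), the yellow rack at (190,265), and the vial carousel with a blue top at (566,304). I choose the three blue caps in the tray and the white rack at (172,174). Next is a close crop to check.

Run:
```python
from h import *
a=cv2.imread('pics/top0.png')
A=cv2.resize(a[105:195,310:420],None,fx=3.6,fy=3.6,interpolation=cv2.INTER_CUBIC)
B=cv2.resize(a[135:215,120:225],None,fx=3.7,fy=3.7,interpolation=cv2.INTER_CUBIC)
o=np.zeros((330,800,3),np.uint8);o[:A.shape[0],:A.shape[1]]=A;o[:B.shape[0],400:400+B.shape[1]]=B[:, :400]
cv2.imwrite('pics/crop.png',o)
for n in('top','side'):
    c=cap(n);h=cv2.cvtColor(c['pixels'],cv2.COLOR_BGR2HSV)
    for nm,lo,hi in(('blue',(100,150,60),(125,255,255)),('or',(8,200,150),(16,255,255))):
        m=cv2.inRange(h,lo,hi);k,l,s,ce=cv2.connectedComponentsWithStats(m)
        for i in range(1,k):
            if s[i,4]>25: print(n,nm,s[i],ce[i].round(1),onz(c,ce[i],85).round(),onz(c,ce[i],150).round())
```

```text
top blue [433  40  45  44 444] [447.2  65.5] [ 768. -452.   85.] [ 737. -425.  150.]
top blue [351 119  13  12 139] [356.7 124.4] [ 612. -210.   85.] [ 592. -201.  150.]
top blue [373 121  13  13 143] [378.8 126.8] [ 605. -266.   85.] [ 585. -252.  150.]
top blue [395 123  13  13 138] [400.7 129.4] [ 598. -321.   85.] [ 579. -304.  150.]
top blue [130 147  16  13 163] [137.2 153.2] [547. 341.  85.] [532. 311. 150.]
top blue [174 176  15  12 134] [181.2 181.9] [473. 229.  85.] [463. 206. 150.]
top blue [561 302   9   6  39] [565.2 304.2] [ 153. -715.   85.] [ 166. -670.  150.]
top or [329 117   5  11  43] [331.3 121.7] [ 620. -146.   85.] [ 599. -141.  150.]
top or [335 118   6  10  41] [337.7 122.6] [ 617. -162.   85.] [ 597. -156.  150.]
side blue [60 66 16 40 73] [67.5 84.7] [ -52. 1151.   85.] [-61. 982. 150.]
side blue [  81   84   53   47 1418] [105.2 105.9] [ 38. 818.  85.] [ 22. 676. 150.]
side blue [268  99   9  10  78] [272.2 103.4] [592. 412.  85.] [530. 304. 150.]
side blue [267 116   9  11  71] [271.  120.7] [516. 298.  85.] [460. 199. 150.]
side blue [379 172  12  13  94] [385.2 177.7] [ 616. -209.   85.] [ 551. -266.  150.]
side blue [390 182  13  13 102] [396.5 187.6] [ 609. -265.   85.] [ 546. -317.  150.]
side blue [402 193  13  13 106] [408.3 198.5] [ 601. -321.   85.] [ 538. -369.  150.]
side blue [479 216  33  23 402] [494.  227.1] [ 703. -546.   85.] [ 632. -575.  150.]
side blue [371 309   8  10  68] [374.1 313.4] [ 257. -550.   85.] [ 223. -579.  150.]
side or [299 154  22  14 144] [310.  160.5] [483.   3.  85.] [429. -72. 150.]
side or [369 163  12  12  71] [374.7 168.4] [ 623. -154.   85.] [ 558. -215.  150.]
```

View pics/crop.png

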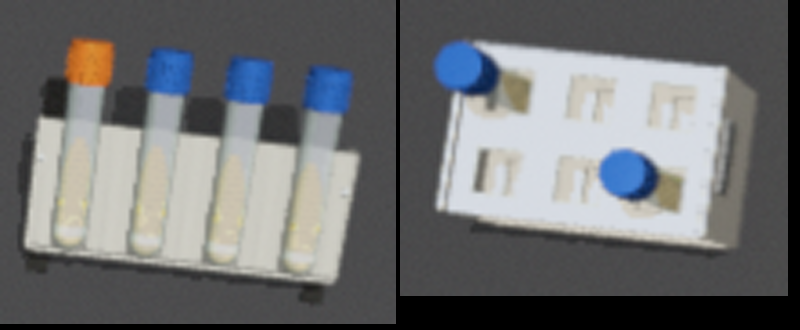

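Left crop: the tray's lanes hold orange (leave), then three blue tubes with clear necks. Right crop: in the white rack the far-left place (place_6) and the near-right place (place_1) are taken, so 2, 3, 4 and 5 are free. Next I fit the poses.

```bash
cat > fit.py <<'E'
from h import *
from scipy.optimize import least_squares,minimize
Z=lambda a:np.array([[np.cos(a),-np.sin(a),0],[np.sin(a),np.cos(a),0],[0,0,1]])
u=np.linspace(0,2*np.pi,24,endpoint=False)
def cyl(r,z0,z1): return np.array([[r*np.cos(t),r*np.sin(t),z] for z in(z0,z1) for t in u])
s=np.radians(25);Ry=np.array([[np.sin(s),0,np.cos(s)],[0,1,0],[-np.cos(s),0,np.sin(s)]])
CAP=cyl(15,121,150)
def cen(c,P):
    h=cv2.convexHull(proj(c,P).astype(np.float32));m=cv2.moments(h);return np.array([m['m10'],m['m01']])/m['m00']
if __name__=='__main__':
    C={n:cap(n) for n in('top','side')}
    T={'top':[(356.7,124.4),(378.8,126.8),(400.7,129.4)],'side':[(385.2,177.7),(396.5,187.6),(408.3,198.5)]}
    D={'top':[(137.2,153.2),(181.2,181.9)],'side':[(272.2,103.4),(271,120.7)]}
    def ft(p,v=C):
        return np.concatenate([cen(C[n],(CAP@Ry.T+[-60,y,27.5])@Z(p[2]).T+[p[0],p[1],0])-T[n][i] for n in v for i,y in enumerate((28,-28,-84))])
    def fr(p,v=C):
        return np.concatenate([cen(C[n],(CAP+[*q,6])@Z(p[2]).T+[p[0],p[1],0])-D[n][i] for n in v for i,q in enumerate(((28,56),(-28,-56)))])
    for f,p0 in((ft,[540,-230,-.12]),(fr,[496,255,-.12])):
        for v in(['top'],['side'],['top','side']):
            r=least_squares(f,p0,args=(v,),x_scale=[10,10,.1],diff_step=1e-4);print(v,r.x.round(3),r.fun.round(1))
        if f is ft: tp=r.x
        else: rp=r.x
    a=C['top']['pixels'].copy();b=C['side']['pixels'].copy()
    big=lambda a:cv2.resize(a,None,fx=4,fy=4,interpolation=cv2.INTER_CUBIC)
    out=[]
    for n,im,(x0,y0) in(('top',a,(120,130)),('side',b,(225,85))):
        im=big(im)
        Pn=[[x+dx,y+dy,80] for x in(-28,28) for y in(-56,0,56) for dx,dy in((-15,-15),(15,-15),(15,15),(-15,15))]+[[x,y,86] for x in(-58,58) for y in(-91,91)]+[[x,y,0] for x in(-58,58) for y in(-91,91)]
        for q in proj(C[n],np.array(Pn)@Z(rp[2]).T+[rp[0],rp[1],0]): cv2.circle(im,tuple(int(k) for k in q*4+1.5),2,(0,0,255),-1)
        out.append(im[y0*4:y0*4+360,x0*4:x0*4+400])
    cv2.imwrite('pics/ov.png',np.hstack(out))
    print('mid caps',(np.array([[ -60,y,27.5] for y in(84,28,-28,-84)])+Ry@[0,0,135.5])@Z(tp[2]).T+[tp[0],tp[1],0])
    print('places',np.array([[x,y,6] for x in(-28,28) for y in(-56,0,56)])@Z(rp[2]).T+[rp[0],rp[1],0])
    hb=C['top'];print('bottle cap',onz(hb,(281,181),180))
E
python3 fit.py
```

```text
['top'] [ 5.46432e+02 -2.29775e+02 -1.27000e-01] [ 0.  -0.  -0.   0.1  0.  -0. ]
['side'] [ 5.49931e+02 -2.28934e+02 -1.26000e-01] [ 0.1  0.  -0.   0.1 -0.  -0.2]
['top', 'side'] [ 5.47412e+02 -2.29888e+02 -1.26000e-01] [ 0.  -0.4 -0.  -0.3  0.  -0.4 -0.3  0.5 -0.4  0.6 -0.4  0.3]
['top'] [ 4.98728e+02  2.61644e+02 -1.20000e-01] [ 0.3  0.2 -0.3 -0.2]
['side'] [ 5.02623e+02  2.64697e+02 -1.24000e-01] [ 0.   0.2 -0.  -0.1]
['top', 'side'] [ 4.99436e+02  2.61767e+02 -1.21000e-01] [ 0.2 -0.1 -0.3 -0.5 -0.4  0.7 -0.3  0.5]
mid caps [[ 620.29055271 -154.46072507   84.76477447]
 [ 613.24190406 -210.01535181   84.76477447]
 [ 606.1932554  -265.56997855   84.76477447]
 [ 599.14460675 -321.12460529   84.76477447]]
places [[464.89450829 209.54817916   6.        ]
 [471.64035142 265.14038725   6.        ]
 [478.38619455 320.73259534   6.        ]
 [520.48671638 202.80233603   6.        ]
 [527.23255951 258.39454412   6.        ]
 [533.97840265 313.98675221   6.        ]]
bottle cap [456.21667743 -24.9910459  180.        ]
```

View pics/ov.png

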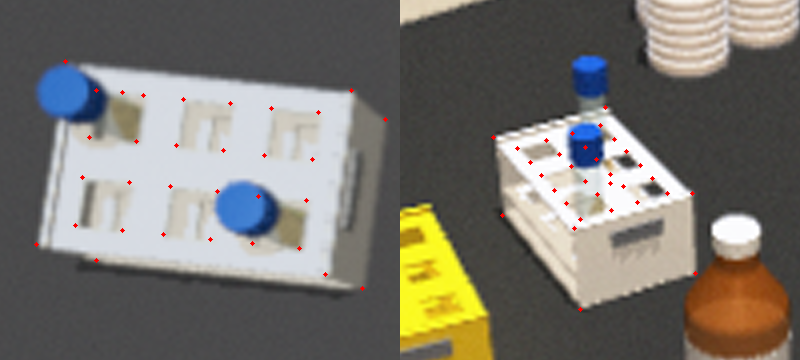

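```bash
python3 -m jog '[{"delta_pos":[460,-720,60],"angular":[0,0,0.117],"fingers":1},{"delta_pos":[460,-720,60],"angular":[0,0,0.117],"fingers":1},{"delta_pos":[460,-720,60],"angular":[0,0,0.117],"fingers":1},{"delta_pos":[460,-720,60],"angular":[0,0,0.117],"fingers":1},{"delta_pos":[460,-720,60],"angular":[0,0,0.117],"fingers":1},{"delta_pos":[460,-720,60],"angular":[0,0,0.117],"fingers":1}]'; python3 -c "
from rig import ctrl;s=ctrl.sense();print(s['joints'].tolist(),s['eef_pos'],s['ee_rot'])"
```

```text
time_s: 1.05
eef_pos: [327.8, 192.7, 274.9]
ee_rot: [0.0, 0.062, 0.998, 0.0]
force: [1.4, -0.5, -0.1]
grip_width: 1.003
grip_force: 0.0
[0.220544796477538, -0.03875693635880395, 1.8343873123847245, 7.759675444094825e-05, 1.34507762838022, -1.22562013951959] [327.790965   192.69332346 274.93161069] [4.14191888e-04 6.22840157e-02 9.98058367e-01 1.59769569e-04]
```

The fits are consistent: red model points sit on the rack corners and holes within about 1–2 mm, and the caps agree between cameras. I move over to the tray, tilting slightly so I can learn the arm's kinematics.

```bash
cat > log.sh <<'E'
python3 -c "
from rig import ctrl;s=ctrl.sense();open('log.txt','a').write(repr([s['joints'].tolist(),s['eef_pos'].tolist(),s['ee_rot'].tolist()])+'\n');print(s['joints'].round(3),s['eef_pos'].round(1),s['ee_rot'].round(4))"
E
bash log.sh; python3 -m jog '[{"delta_pos":[150,-200,0],"angular":[0,0,0],"fingers":1},{"delta_pos":[150,-200,0],"angular":[0,0,0],"fingers":0.5},{"delta_pos":[285,-403,-60],"angular":[0.0315,0.248,0],"fingers":0.5},{"delta_pos":[285,-403,-60],"angular":[0.0315,0.248,0],"fingers":0.5}]'; bash log.sh
 python3 -m jog '[{"delta_pos":[135,-203,-60],"angular":[0.0315,0.248,0],"fingers":0.5},{"delta_pos":[135,-203,-60],"angular":[0.0315,0.248,0],"fingers":0.5},{"delta_pos":[135,-203,-60],"angular":[0.0315,0.248,0],"fingers":0.5},{"delta_pos":[135,-203,-60],"angular":[0.0315,0.248,0],"fingers":0.5}]'; bash log.sh
```

```text
[ 0.221 -0.039  1.834  0.     1.345 -1.226] [327.8 192.7 274.9] [4.000e-04 6.230e-02 9.981e-01 2.000e-04]
time_s: 1.55
eef_pos: [473.7, -9.2, 254.0]
ee_rot: [-0.126, 0.062, 0.99, 0.008]
force: [0.6, 0.9, 0.5]
grip_width: 0.497
grip_force: 0.0
[-0.252  0.332  1.476 -0.03   1.584 -1.693] [473.7  -9.2 254. ] [-0.1259  0.0623  0.9901  0.0085]
time_s: 2.05
eef_pos: [607.6, -210.7, 193.9]
ee_rot: [-0.247, 0.06, 0.967, 0.016]
force: [-0.0, 0.6, 0.3]
grip_width: 0.501
grip_force: 0.0
[-0.457  0.929  0.697 -0.171  1.987 -1.935] [ 607.6 -210.7  193.9] [-0.247   0.0604  0.967   0.0159]
```

```bash
cat > fk.py <<'E'
import numpy as np
from scipy.optimize import least_squares
from scipy.spatial.transform import Rotation as R
D=[eval(l) for l in open('log.txt')]
D.append([[1.10558987,.313398109,1.49832975,-1.9e-5,1.33101336,-.223386064],[125.63761794,509.53603589,247.80202347],[-1.85e-4,.120613553,.992699371,-5.4e-4]])
E=lambda a,t:R.from_euler(a,t)
def fk(q,p):
    a1,l1,d1,L1,e2,L2,lw,L3,sg,off=p[:10]
    A=E('z',q[0]);x=A.apply([a1,l1,d1]);A=A*E('y',q[1]);x=x+A.apply([0,0,L1])
    A=A*E('y',q[2]);x=x+A.apply([e2,0,L2]);A=A*E('z',q[3]);x=x+A.apply([0,lw,0]);A=A*E('y',q[4]);x=x+A.apply([0,0,L3]);A=A*E('z',q[5]+off)
    return x,A
def q2R(q): return R.from_quat([q[1],q[2],q[3],q[0]])
def res(p):
    o=[]
    for q,x,r in D:
        X,A=fk(q,p);o+=list((X-x)/1);o+=list((A.inv()*q2R(r)).as_rotvec()*200)
    o+=list((p-P0)*1e-3); return np.array(o)
P0=np.array([0,116,250,435,0,413,0,250,1,np.pi/2])
best=min((least_squares(res,np.r_[P0[:9],o]) for o in(np.pi/2,-np.pi/2,0,np.pi)),key=lambda r:r.cost)
P=best.x
if __name__=='__main__': print(P.round(2),best.cost,best.fun.round(1)[:-10])
E
python3 fk.py
```

```text
[-2.0000e-02  1.1628e+02  2.0131e+02  4.3890e+02  3.9000e+01  3.9752e+02
  2.0000e-02  2.3830e+02  1.0000e+00  1.5700e+00] 0.0021433713045860927 [ 0.  0.  0. -0. -0. -0. -0.  0. -0. -0. -0. -0. -0. -0.  0. -0. -0. -0.
 -0.  0.  0. -0.  0.  0.]
```

```bash
cat > ik.py <<'E'
from fk import *
lo=np.array([-2.94,-.97,.19,-1.23,.02,-2.88]);hi=np.array([2.94,2.17,2.56,4.37,3.11,2.88])
def ik(x,A,q0):
    f=lambda q:np.r_[(fk(q,P)[0]-x),(fk(q,P)[1].inv()*A).as_rotvec()*200]
    r=least_squares(f,np.clip(q0,lo+1e-3,hi-1e-3),bounds=(lo,hi));return r.x,np.abs(r.fun).max()
yaw=-.1235; ty=np.array([-np.sin(yaw),np.cos(yaw),0])
# tool with tilt t (positive: points back to robot) ; base orientation down with y along ty
def ori(t):
    Y=ty;X0=np.array([-np.cos(yaw),-np.sin(yaw),0]);A0=R.from_matrix(np.c_[X0,Y,[0,0,-1]]);return R.from_rotvec(t*ty)*A0
def gp(g,t): return np.array(g)+2*ori(t).apply([0,0,1])  # TCP for grasp point g
E
python3 - <<'E'
from ik import *
d=np.radians
print(ori(0).as_quat())
q0=np.array(D[2][0])
for a in(5,15,28):
    print('a',a)
    for cap in((613,-210),(606,-265.5),(599,-321)):
        q,e=ik(gp((*cap,84.8),d(a)),ori(d(a)),q0);print('g',q.round(2),e.round(2))
    qq=q0
    for pl in((527,258.4),(471.6,265),(478.4,320.7)):
        for z in(300,141):
            t=a-65; qs=q0.copy();qs[0]=.3;qs[5]=-1.2;qs[4]=.8;qs[1:3]=0,2
            q,e=ik(gp((*pl,z),d(t)),ori(d(t)),qs);print('p',pl,z,q.round(2),e.round(2))
E
```

```text
[0.06171076 0.99809407 0.         0.        ]
a 5
g [-0.5   0.78  1.2  -0.03  1.24 -1.93] 0.0
g [-0.58  0.81  1.15 -0.04  1.27 -2.01] 0.0
g [-0.65  0.85  1.07 -0.05  1.3  -2.08] 0.0
p (527, 258.4) 300 [ 0.44  0.17  1.85 -1.23  0.5  -0.06] 5.9
p (527, 258.4) 141 [ 0.42  0.4   1.87 -1.23  0.44  0.04] 48.13
p (471.6, 265) 300 [ 0.52  0.09  1.93 -1.23  0.57 -0.02] 7.61
p (471.6, 265) 141 [ 0.5   0.34  1.96 -1.23  0.51  0.1 ] 50.8
p (478.4, 320.7) 300 [ 0.63  0.2   1.82 -1.23  0.67  0.03] 5.64
p (478.4, 320.7) 141 [ 0.62  0.44  1.84 -1.23  0.61  0.17] 43.66
a 15
g [-0.48  0.87  1.04 -0.09  1.48 -1.91] 0.0
g [-0.55  0.9   0.98 -0.11  1.5  -1.98] 0.0
g [-0.62  0.94  0.9  -0.12  1.53 -2.05] 0.0
p (527, 258.4) 300 [ 0.42  0.17  1.77 -0.83  0.56 -0.45] 0.0
p (527, 258.4) 141 [ 0.41  0.4   1.89 -1.23  0.4   0.03] 17.12
p (471.6, 265) 300 [ 0.49  0.09  1.87 -0.89  0.6  -0.35] 0.0
p (471.6, 265) 141 [ 0.48  0.34  1.98 -1.23  0.45  0.09] 20.56
p (478.4, 320.7) 300 [ 0.6   0.19  1.75 -0.91  0.69 -0.28] 0.0
p (478.4, 320.7) 141 [ 0.59  0.42  1.87 -1.23  0.54  0.16] 14.31
a 28
g [-0.45  1.02  0.81 -0.16  1.78 -1.9 ] 0.0
g [-0.52  1.05  0.74 -0.19  1.8  -1.97] 0.0
g [-0.59  1.1   0.65 -0.22  1.83 -2.05] 0.0
p (527, 258.4) 300 [ 0.37  0.2   1.64 -0.43  0.76 -0.85] 0.0
p (527, 258.4) 141 [ 0.37  0.4   1.83 -0.76  0.43 -0.45] 0.0
p (471.6, 265) 300 [ 0.44  0.11  1.74 -0.47  0.78 -0.76] 0.0
p (471.6, 265) 141 [ 0.44  0.33  1.95 -0.85  0.44 -0.3 ] 0.0
p (478.4, 320.7) 300 [ 0.54  0.21  1.63 -0.52  0.84 -0.65] 0.0
p (478.4, 320.7) 141 [ 0.54  0.41  1.83 -0.83  0.53 -0.26] 0.0
```

```bash
python3 -m jog '[{"delta_pos":[4,1,-60],"angular":[0,0,0],"fingers":0.5},{"delta_pos":[4,1,-70],"angular":[0,0,0],"fingers":0.5},{"delta_pos":[4,1,-70],"angular":[0,0,0],"fingers":0.5}]' 40; bash log.sh
python3 - <<'E'
from h import *
s=cap('side')['pixels'];t=cap('top')['pixels']
A=cv2.resize(t[90:190,300:420],(480,400),interpolation=cv2.INTER_CUBIC);B=cv2.resize(s[130:230,340:420],(320,400),interpolation=cv2.INTER_CUBIC)
cv2.imwrite('pics/g1.png',np.hstack([A,B]))
E
```

```text
time_s: 2.42
eef_pos: [610.7, -207.5, 125.8]
ee_rot: [-0.247, 0.06, 0.967, 0.016]
force: [0.1, 0.1, 1.1]
grip_width: 0.502
grip_force: 0.0
[-0.451  0.98   0.773 -0.161  1.862 -1.907] [ 610.7 -207.5  125.8] [-0.2471  0.0601  0.967   0.0157]
```

View pics/g1.png

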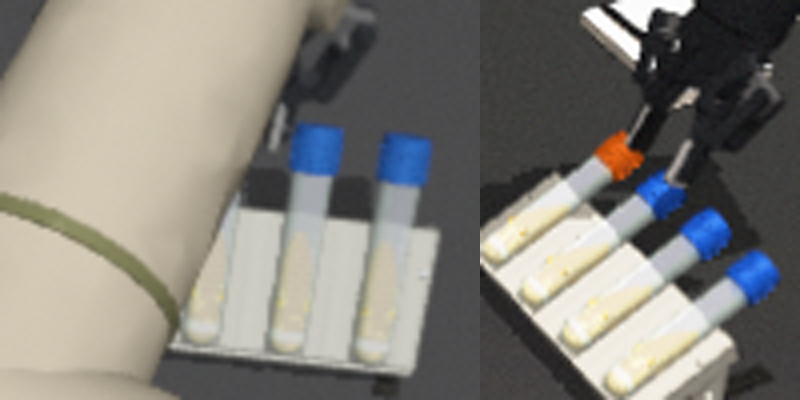

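The side crop (right) shows the fingers, tips at about (640,130) and (680,165), above and on either side of the first blue cap at (660,195), with the orange cap clear at (618,155). I descend and grip.

```bash
python3 -m jog '[{"delta_pos":[2,-2,-25],"angular":[0,0,0],"fingers":0.5},{"delta_pos":[2,-2,-43],"angular":[0,0,0],"fingers":0.5},{"delta_pos":[2,-2,-43],"angular":[0,0,0],"fingers":0.5},{"delta_pos":[2,-2,-43],"angular":[0,0,0],"fingers":0.2},{"delta_pos":[2,-2,-43],"angular":[0,0,0],"fingers":0.2},{"delta_pos":[2,-2,-43],"angular":[0,0,0],"fingers":0.2},{"delta_pos":[2,-2,-43],"angular":[0,0,0],"fingers":0.2}]' 40; bash log.sh
```

```text
time_s: 3.4
eef_pos: [612.9, -210.1, 82.0]
ee_rot: [-0.247, 0.06, 0.967, 0.016]
force: [1.1, -0.5, 0.8]
grip_width: 0.339
grip_force: 39.5
[-0.453  1.028  0.794 -0.159  1.793 -1.897] [ 612.9 -210.1   82. ] [-0.2467  0.0604  0.9671  0.0157]
```

```bash
cat > tgt.py <<'E'
# tgt.py lane_y place : delta to hover/insert. run while gripped in the tray (first part saves foot in tool frame)
import sys,json
from ik import *
from rig import ctrl
def state():
    s=ctrl.sense();return np.array(s['eef_pos']),q2R(s['ee_rot']),s
def grip(lane):
    x,A,s=state();th=-.126;c,n=np.cos(th),np.sin(th);M=np.array([[c,-n,0],[n,c,0],[0,0,1]])
    foot=M@[-60,lane,27.5]+[547.4,-229.9,0];ax=M@[np.cos(np.radians(25)),0,np.sin(np.radians(25))]
    f=A.inv().apply(foot-x);a=A.inv().apply(ax);gy=f[1]+a[1]*135.5
    f[1]-=gy
    json.dump([f.tolist(),a.tolist()],open('held.json','w'));print('foot in tool',f.round(1),'axis',a.round(3),'y off',gy.round(2))
def go(pl,zf):
    f,a=map(np.array,json.load(open('held.json')));x,A,s=state()
    ax=A.apply(a);foot=x+A.apply(f);print('foot now',foot.round(1),'axis',ax.round(3))
    v=np.cross(ax,[0,0,1]);ang=np.arcsin(np.linalg.norm(v));
    if ax[2]<0: ang=np.pi-ang
    rv=v/(np.linalg.norm(v)+1e-9)*ang
    pos=np.array([*pl,zf])-(R.from_rotvec(rv)*A).apply(f)
    print('delta',(pos-x).round(1),'ang',rv.round(4),'tcp',pos.round(1))
E
python3 -c "
from tgt import *
grip(28);go((527.2,258.4),150)"
python3 -m jog '[{"delta_pos":[0,0,10],"angular":[0,0,0],"fingers":0.2},{"delta_pos":[0,0,40],"angular":[0,0,0],"fingers":0.2},{"delta_pos":[0,0,90],"angular":[0,0,0],"fingers":0.2},{"delta_pos":[0,0,140],"angular":[0,0,0],"fingers":0.2},{"delta_pos":[0,0,190],"angular":[-0.02,-0.18,0],"fingers":0.2},{"delta_pos":[0,0,200],"angular":[-0.04,-0.36,0],"fingers":0.2}]'
python3 -c "
from tgt import *
go((527.2,258.4),150)"
```

```text
foot in tool [8.140e+01 1.000e-01 1.065e+02] axis [-0.593 -0.001 -0.805] y off 0.08
foot now [ 491.4 -194.7   27.5] axis [ 0.899 -0.114  0.423]
delta [-83.3 468.2 202.1] ang [-0.1426 -1.1255  0.    ] tcp [529.6 258.1 284. ]
time_s: 4.15
eef_pos: [613.8, -210.4, 286.4]
ee_rot: [-0.062, 0.062, 0.996, 0.005]
force: [-0.4, -1.2, -0.5]
grip_width: 0.341
grip_force: 39.5
foot now [ 520.5 -198.4  190.9] axis [ 0.683 -0.088  0.725]
delta [-84.2 468.5  -2.4] ang [-0.0968 -0.7536  0.    ] tcp [529.6 258.1 284. ]
```

```bash
python3 -m jog '[{"delta_pos":[-6,40,40],"angular":[-0.022,-0.17,0],"fingers":0.2},{"delta_pos":[-16,100,40],"angular":[-0.044,-0.34,0],"fingers":0.2},{"delta_pos":[-27,160,40],"angular":[-0.066,-0.51,0],"fingers":0.2},{"delta_pos":[-38,220,40],"angular":[-0.088,-0.68,0],"fingers":0.2},{"delta_pos":[-49,280,40],"angular":[-0.097,-0.754,0],"fingers":0.2},{"delta_pos":[-60,340,40],"angular":[-0.097,-0.754,0],"fingers":0.2},{"delta_pos":[-71,400,40],"angular":[-0.097,-0.754,0],"fingers":0.2},{"delta_pos":[-80,450,20],"angular":[-0.097,-0.754,0],"fingers":0.2},{"delta_pos":[-84,468,0],"angular":[-0.097,-0.754,0],"fingers":0.2},{"delta_pos":[-84,468,0],"angular":[-0.097,-0.754,0],"fingers":0.2}]'
python3 -c "
from tgt import *
go((527.2,258.4),100)
from h import *
c=cap('side');t=cap('top')
f,a=map(np.array,json.load(open('held.json')));x,A,s=state();print(s['joints'].round(2))
foot=x+A.apply(f);print(proj(c,[foot]),proj(t,[foot,foot+A.apply(a)*150]))
A1=cv2.resize(t['pixels'][110:210,115:235],(480,400),interpolation=cv2.INTER_CUBIC);B=cv2.resize(c['pixels'][70:170,230:310],(320,400),interpolation=cv2.INTER_CUBIC)
cv2.imwrite('pics/p1.png',np.hstack([A1,B]))"
```

```text
time_s: 5.4
eef_pos: [528.0, 258.8, 280.9]
ee_rot: [0.305, 0.057, 0.951, -0.018]
force: [0.5, -0.6, 0.2]
grip_width: 0.339
grip_force: 39.7
foot now [523.7 259.4 146.9] axis [ 0.014 -0.002  1.   ]
delta [  1.6  -0.7 -46.9] ang [-0.0023 -0.0143  0.    ] tcp [529.6 258.1 234. ]
[ 0.37  0.22  1.65 -0.41  0.75 -0.86]
[[277.82297548 108.80898404]] [[159.74865262 155.61274139]
 [129.3517886  137.80344077]]
```

View pics/p1.png

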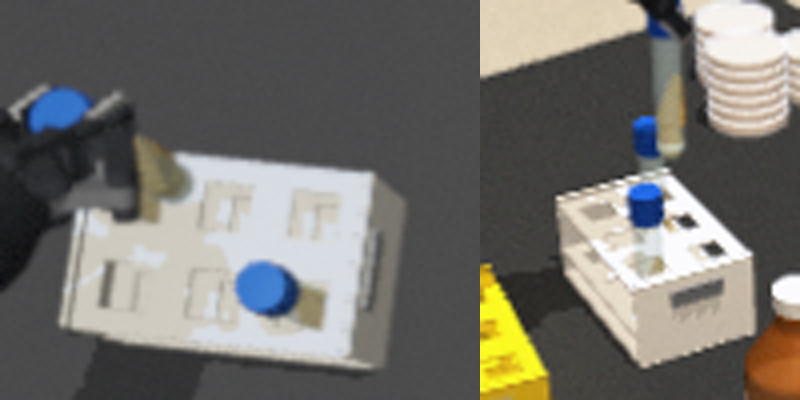

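The picture shows the tube upright in the jaws. The foot is at side pixel (278,108) and top pixel (159,157), as predicted, so the grasp is true. I lower it with the small correction.

```bash
python3 -m jog '[{"delta_pos":[2,-1,-15],"angular":[-0.002,-0.014,0],"fingers":0.2},{"delta_pos":[2,-1,-30],"angular":[-0.002,-0.014,0],"fingers":0.2},{"delta_pos":[2,-1,-45],"angular":[-0.002,-0.014,0],"fingers":0.2},{"delta_pos":[2,-1,-45],"angular":[-0.002,-0.014,0],"fingers":0.2}]'
python3 -c "
from tgt import *
go((527.2,258.4),40)"
```

```text
time_s: 6.0
eef_pos: [530.6, 256.5, 235.6]
ee_rot: [0.311, 0.058, 0.948, -0.019]
force: [-0.5, 0.9, -0.6]
grip_width: 0.336
grip_force: 39.7
foot now [528.2 256.9 101.5] axis [ 0.    -0.001  1.   ]
delta [ -1.    1.6 -61.5] ang [-0.0007 -0.0002  0.    ] tcp [529.6 258.1 174. ]
```

```bash
python3 -m jog '[{"delta_pos":[-1,1.5,-10],"angular":[0,0,0],"fingers":0.2},{"delta_pos":[-1,1.5,-25],"angular":[0,0,0],"fingers":0.2},{"delta_pos":[-1,1.5,-40],"angular":[0,0,0],"fingers":0.2},{"delta_pos":[-1,1.5,-55],"angular":[0,0,0],"fingers":0.2},{"delta_pos":[-1,1.5,-70],"angular":[0,0,0],"fingers":0.2},{"delta_pos":[-1,1.5,-80],"angular":[0,0,0],"fingers":0.2},{"delta_pos":[-1,1.5,-80],"angular":[0,0,0],"fingers":0.2}]'
python3 -c "
from tgt import *
go((527.2,258.4),6)"
```

```text
time_s: 6.88
eef_pos: [529.5, 258.4, 155.8]
ee_rot: [0.312, 0.057, 0.948, -0.019]
force: [0.6, 0.6, -0.7]
grip_width: 0.34
grip_force: 39.7
foot now [527.2 258.8  21.7] axis [-0.    -0.001  1.   ]
delta [  0.   -0.3 -15.7] ang [-0.0009  0.0003  0.    ] tcp [529.6 258.1 140. ]
```

Inserted freely; lower gently to the floor, watching the force.

```bash
python3 -m jog '[{"delta_pos":[0,0,-6],"angular":[0,0,0],"fingers":0.2},{"delta_pos":[0,0,-11],"angular":[0,0,0],"fingers":0.2},{"delta_pos":[0,0,-13],"angular":[0,0,0],"fingers":0.2},{"delta_pos":[0,0,-14],"angular":[0,0,0],"fingers":0.2},{"delta_pos":[0,0,-14],"angular":[0,0,0],"fingers":0.2}]'
python3 -m jog '[{"delta_pos":[0,0,-1],"angular":[0,0,0],"fingers":0.2},{"delta_pos":[0,0,-1],"angular":[0,0,0],"fingers":0.2},{"delta_pos":[0,0,-1],"angular":[0,0,0],"fingers":0.2}]'
```

```text
time_s: 7.5
eef_pos: [529.9, 258.5, 142.8]
ee_rot: [0.312, 0.058, 0.948, -0.018]
force: [-0.4, 0.2, -0.6]
grip_width: 0.335
grip_force: 39.7
time_s: 7.88
eef_pos: [529.8, 258.4, 141.8]
ee_rot: [0.312, 0.058, 0.948, -0.018]
force: [0.1, -0.2, -0.2]
grip_width: 0.34
grip_force: 39.7
```

```bash
python3 -m jog '[{"delta_pos":[0,0,-1],"angular":[0,0,0],"fingers":0.2},{"delta_pos":[0,0,-1],"angular":[0,0,0],"fingers":0.2}]'
python3 -m jog '[{"delta_pos":[0,0,-1],"angular":[0,0,0],"fingers":0.2},{"delta_pos":[0,0,-1],"angular":[0,0,0],"fingers":0.2}]'
python3 -m jog '[{"delta_pos":[0,0,-0.5],"angular":[0,0,0],"fingers":0.2},{"delta_pos":[0,0,-0.5],"angular":[0,0,0],"fingers":0.2}]'
```

```text
time_s: 8.12
eef_pos: [530.2, 258.6, 141.3]
ee_rot: [0.313, 0.058, 0.948, -0.018]
force: [-0.3, -0.7, 2.5]
grip_width: 0.345
grip_force: 40.1
time_s: 8.38
eef_pos: [530.6, 258.7, 141.2]
ee_rot: [0.314, 0.057, 0.948, -0.018]
force: [-0.2, -1.5, 9.3]
grip_width: 0.342
grip_force: 40.6
time_s: 8.62
eef_pos: [530.9, 258.7, 141.1]
ee_rot: [0.314, 0.057, 0.947, -0.018]
force: [-0.9, -1.6, 11.3]
grip_width: 0.338
grip_force: 40.7
```

Foot is on the floor (force rises to 11 N). I relieve the press, open partly, and back out along the tool axis.

```bash
python3 -m jog '[{"delta_pos":[0,0,2],"angular":[0,0,0],"fingers":0.2},{"delta_pos":[0,0,2],"angular":[0,0,0],"fingers":0.5},{"delta_pos":[0,0,2],"angular":[0,0,0],"fingers":0.5},{"delta_pos":[0,0,2],"angular":[0,0,0],"fingers":0.5},{"delta_pos":[-12,1.5,18],"angular":[0,0,0],"fingers":0.5},{"delta_pos":[-30,3.5,43],"angular":[0,0,0],"fingers":0.5},{"delta_pos":[-60,7,85],"angular":[0,0,0],"fingers":0.5},{"delta_pos":[-70,8,130],"angular":[0,0,0],"fingers":0.5}]'
python3 - <<'E'
from tgt import *
x,A,s=state()
T=R.from_rotvec(np.radians(28.5)*ty)
for c in((606.2,-265.6),(599.1,-321.1)):
    Ad=ori(np.radians(28.5));p=np.array([*c,84.8])+2*Ad.apply([0,0,1])-np.array([0,0,0.]);rv=(Ad*A.inv()).as_rotvec()
    print('delta',(p-x).round(1),'ang',rv.round(4),p.round(1))
from h import *
c=cap('top')
h=cv2.cvtColor(c['pixels'],cv2.COLOR_BGR2HSV);m=cv2.inRange(h,(100,150,60),(125,255,255));k,l,st,ce=cv2.connectedComponentsWithStats(m)
print([(ce[i].round(1).tolist(),st[i,4]) for i in range(1,k) if st[i,4]>25])
from fit import *
for q in((527.2,258.4),(472,265)): print(cen(c,CAP+[*q,6]))
E
```

```text
time_s: 9.62
eef_pos: [458.3, 266.6, 270.0]
ee_rot: [0.312, 0.057, 0.948, -0.018]
force: [0.5, 0.1, 0.5]
grip_width: 0.501
grip_force: 0.0
delta [ 146.9 -532.1 -187. ] ang [ 0.137   1.1242 -0.0028] [ 605.3 -265.5   83. ]
delta [ 139.8 -587.6 -187. ] ang [ 0.137   1.1242 -0.0028] [ 598.2 -321.    83. ]
[([447.3, 65.4], np.int32(446)), ([378.8, 126.8], np.int32(143)), ([400.7, 129.5], np.int32(137)), ([137.2, 153.3], np.int32(164)), ([163.6, 158.3], np.int32(129)), ([181.3, 181.9], np.int32(135)), ([565.2, 304.2], np.int32(40))]
[160.77819009 155.43171061]
[157.26841318 178.82975231]
```

```bash
python3 -m jog '[{"delta_pos":[10,-55,10],"angular":[0.0228,0.187,0],"fingers":0.5},{"delta_pos":[25,-115,10],"angular":[0.0456,0.374,0],"fingers":0.5},{"delta_pos":[45,-175,10],"angular":[0.0684,0.56,0],"fingers":0.5},{"delta_pos":[65,-235,10],"angular":[0.0912,0.748,0],"fingers":0.5},{"delta_pos":[85,-295,0],"angular":[0.114,0.935,0],"fingers":0.5},{"delta_pos":[105,-355,-15],"angular":[0.137,1.124,0],"fingers":0.5},{"delta_pos":[125,-415,-30],"angular":[0.137,1.124,0],"fingers":0.5},{"delta_pos":[140,-475,-50],"angular":[0.137,1.124,0],"fingers":0.5},{"delta_pos":[147,-532,-70],"angular":[0.137,1.124,0],"fingers":0.5},{"delta_pos":[147,-532,-100],"angular":[0.137,1.124,0],"fingers":0.5}]'
python3 - <<'E'
from tgt import *
x,A,s=state();Ad=ori(np.radians(28.5));p=np.array([606.2,-265.6,84.8])+2*Ad.apply([0,0,1]);print((p-x).round(1),(Ad*A.inv()).as_rotvec().round(4))
E
```

```text
time_s: 10.92
eef_pos: [606.8, -269.2, 168.0]
ee_rot: [-0.244, 0.061, 0.968, 0.015]
force: [0.7, 0.0, 0.4]
grip_width: 0.503
grip_force: 0.0
[ -1.5   3.7 -85. ] [0.0013 0.0032 0.0018]
```

```bash
python3 -m jog '[{"delta_pos":[-1.5,2,-30],"angular":[0,0,0],"fingers":0.5},{"delta_pos":[-1.5,2,-46],"angular":[0,0,0],"fingers":0.5},{"delta_pos":[-1.5,2,-46],"angular":[0,0,0],"fingers":0.5}]'
python3 - <<'E'
from tgt import *
x,A,s=state();Ad=ori(np.radians(28.5));p=np.array([606.2,-265.6,84.8])+2*Ad.apply([0,0,1]);print((p-x).round(1))
E
```

```text
time_s: 11.3
eef_pos: [605.2, -263.2, 122.7]
ee_rot: [-0.246, 0.059, 0.967, 0.015]
force: [0.1, -0.3, 0.8]
grip_width: 0.496
grip_force: 0.0
[  0.   -2.2 -39.6]
```

```bash
python3 -m jog '[{"delta_pos":[0,-2,-20],"angular":[0,0,0],"fingers":0.5},{"delta_pos":[0,-2,-40],"angular":[0,0,0],"fingers":0.5},{"delta_pos":[0,-2,-40],"angular":[0,0,0],"fingers":0.5},{"delta_pos":[0,-2,-40],"angular":[0,0,0],"fingers":0.2},{"delta_pos":[0,-2,-40],"angular":[0,0,0],"fingers":0.2},{"delta_pos":[0,-2,-40],"angular":[0,0,0],"fingers":0.2},{"delta_pos":[0,-2,-40],"angular":[0,0,0],"fingers":0.2}]' 40
python3 -c "
from tgt import *
grip(-28)"
python3 -m jog '[{"delta_pos":[0,0,10],"angular":[0,0,0],"fingers":0.2},{"delta_pos":[0,0,40],"angular":[0,0,0],"fingers":0.2},{"delta_pos":[0,0,90],"angular":[0,0,0],"fingers":0.2},{"delta_pos":[0,0,140],"angular":[0,0,0],"fingers":0.2},{"delta_pos":[0,0,200],"angular":[-0.02,-0.18,0],"fingers":0.2},{"delta_pos":[0,0,240],"angular":[-0.04,-0.36,0],"fingers":0.2}]'
python3 -c "
from tgt import *
go((471.6,265.1),190)"
```

```text
time_s: 12.18
eef_pos: [605.4, -265.6, 83.5]
ee_rot: [-0.245, 0.059, 0.968, 0.015]
force: [0.5, -0.8, 0.2]
grip_width: 0.339
grip_force: 39.5
foot in tool [ 80.7   0.4 107.3] axis [-0.596 -0.003 -0.803] y off 0.09
time_s: 12.92
eef_pos: [605.7, -265.6, 327.0]
ee_rot: [-0.062, 0.06, 0.996, 0.005]
force: [0.5, 0.1, -0.4]
grip_width: 0.339
grip_force: 39.5
foot now [ 513.  -253.6  230.5] axis [ 0.686 -0.089  0.723]
delta [-133.2  530.6   -2.7] ang [-0.0978 -0.7569  0.    ] tcp [472.4 265.  324.2]
```

```bash
python3 -m jog '[{"delta_pos":[0,40,5],"angular":[-0.022,-0.17,0],"fingers":0.2},{"delta_pos":[-5,98,10],"angular":[-0.044,-0.34,0],"fingers":0.2},{"delta_pos":[-10,156,15],"angular":[-0.066,-0.51,0],"fingers":0.2},{"delta_pos":[-15,214,20],"angular":[-0.088,-0.68,0],"fingers":0.2},{"delta_pos":[-30,272,20],"angular":[-0.098,-0.757,0],"fingers":0.2},{"delta_pos":[-55,328,15],"angular":[-0.098,-0.757,0],"fingers":0.2},{"delta_pos":[-80,384,10],"angular":[-0.098,-0.757,0],"fingers":0.2},{"delta_pos":[-105,440,5],"angular":[-0.098,-0.757,0],"fingers":0.2},{"delta_pos":[-130,496,0],"angular":[-0.098,-0.757,0],"fingers":0.2},{"delta_pos":[-133,531,-3],"angular":[-0.098,-0.757,0],"fingers":0.2}]'
python3 -c "
from tgt import *
go((471.6,265.1),100)
from h import *
c=cap('side');t=cap('top')
f,a=map(np.array,json.load(open('held.json')));x,A,s=state()
foot=x+A.apply(f);print(proj(c,[foot]),proj(t,[foot]))
A1=cv2.resize(t['pixels'][110:210,115:235],(480,400),interpolation=cv2.INTER_CUBIC);B=cv2.resize(c['pixels'][70:170,230:310],(320,400),interpolation=cv2.INTER_CUBIC)
cv2.imwrite('pics/p2.png',np.hstack([A1,B]))"
```

```text
time_s: 14.18
eef_pos: [470.7, 267.7, 321.3]
ee_rot: [0.31, 0.056, 0.949, -0.019]
force: [0.4, 0.2, -1.0]
grip_width: 0.341
grip_force: 39.7
foot now [468.8 268.1 187.1] axis [ 0.008 -0.003  1.   ]
delta [  1.8  -2.7 -87.1] ang [-0.0028 -0.0076  0.    ] tcp [472.4 265.  234.2]
[[262.0755085  102.75452223]] [[147.61251534 176.93998009]]
```

View pics/p2.png

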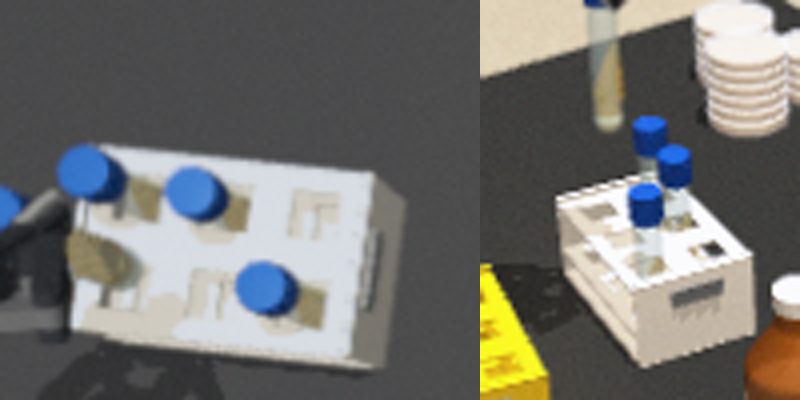

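The first tube stands upright in place_5 with its cap at top crop (195,193), and its neighbours are unmoved. The second tube hangs upright with its foot at side pixel (262,102), as predicted. I lower it.

```bash
python3 -m jog '[{"delta_pos":[2,-2.5,-25],"angular":[-0.003,-0.008,0],"fingers":0.2},{"delta_pos":[2,-2.5,-50],"angular":[-0.003,-0.008,0],"fingers":0.2},{"delta_pos":[2,-2.5,-70],"angular":[-0.003,-0.008,0],"fingers":0.2},{"delta_pos":[2,-2.5,-85],"angular":[-0.003,-0.008,0],"fingers":0.2},{"delta_pos":[2,-2.5,-85],"angular":[-0.003,-0.008,0],"fingers":0.2}]'
python3 -c "
from tgt import *
go((471.6,265.1),20)"
```

```text
time_s: 14.9
eef_pos: [474.3, 262.5, 234.8]
ee_rot: [0.312, 0.056, 0.948, -0.021]
force: [-0.7, -0.5, -0.7]
grip_width: 0.335
grip_force: 39.8
foot now [473.2 262.4 100.6] axis [0.002 0.001 1.   ]
delta [ -1.8   2.5 -80.6] ang [ 0.0012 -0.0021  0.    ] tcp [472.4 265.  154.2]
```

```bash
python3 -m jog '[{"delta_pos":[-2,2.5,-8],"angular":[0,0,0],"fingers":0.2},{"delta_pos":[-2,2.5,-20],"angular":[0,0,0],"fingers":0.2},{"delta_pos":[-2,2.5,-35],"angular":[0,0,0],"fingers":0.2},{"delta_pos":[-2,2.5,-50],"angular":[0,0,0],"fingers":0.2},{"delta_pos":[-2,2.5,-65],"angular":[0,0,0],"fingers":0.2},{"delta_pos":[-2,2.5,-78],"angular":[0,0,0],"fingers":0.2},{"delta_pos":[-2,2.5,-84],"angular":[0,0,0],"fingers":0.2},{"delta_pos":[-2,2.5,-87],"angular":[0,0,0],"fingers":0.2},{"delta_pos":[-2,2.5,-88],"angular":[0,0,0],"fingers":0.2},{"delta_pos":[-2,2.5,-88],"angular":[0,0,0],"fingers":0.2}]'
python3 -c "
from tgt import *
go((471.6,265.1),6)"
```

```text
time_s: 16.15
eef_pos: [472.4, 265.5, 147.5]
ee_rot: [0.313, 0.056, 0.948, -0.021]
force: [1.2, 0.4, -0.8]
grip_width: 0.339
grip_force: 39.8
foot now [471.5 265.6  13.3] axis [0.001 0.    1.   ]
delta [-0.  -0.5 -7.3] ang [ 0.0002 -0.0006  0.    ] tcp [472.4 265.  140.2]
```

```bash
python3 -m jog '[{"delta_pos":[0,0,-2.5],"angular":[0,0,0],"fingers":0.2},{"delta_pos":[0,0,-4.5],"angular":[0,0,0],"fingers":0.2},{"delta_pos":[0,0,-5.5],"angular":[0,0,0],"fingers":0.2},{"delta_pos":[0,0,-5.5],"angular":[0,0,0],"fingers":0.2}]'
python3 -m jog '[{"delta_pos":[0,0,-1],"angular":[0,0,0],"fingers":0.2},{"delta_pos":[0,0,-1],"angular":[0,0,0],"fingers":0.2}]'
python3 -m jog '[{"delta_pos":[0,0,-1],"angular":[0,0,0],"fingers":0.2},{"delta_pos":[0,0,-1],"angular":[0,0,0],"fingers":0.2}]'
```

```text
time_s: 16.65
eef_pos: [472.4, 265.5, 141.8]
ee_rot: [0.313, 0.056, 0.948, -0.021]
force: [-0.4, -0.6, -0.1]
grip_width: 0.339
grip_force: 39.9
time_s: 16.9
eef_pos: [472.8, 265.6, 141.6]
ee_rot: [0.314, 0.056, 0.948, -0.02]
force: [-0.7, -0.3, 5.2]
grip_width: 0.338
grip_force: 40.3
time_s: 17.15
eef_pos: [473.3, 265.7, 141.5]
ee_rot: [0.315, 0.056, 0.947, -0.02]
force: [-2.2, -1.8, 10.9]
grip_width: 0.337
grip_force: 40.8
```

```bash
python3 -m jog '[{"delta_pos":[0,0,1.5],"angular":[0,0,0],"fingers":0.2},{"delta_pos":[0,0,1.5],"angular":[0,0,0],"fingers":0.5},{"delta_pos":[0,0,1.5],"angular":[0,0,0],"fingers":0.5},{"delta_pos":[0,0,1.5],"angular":[0,0,0],"fingers":0.5},{"delta_pos":[-12,1.5,18],"angular":[0,0,0],"fingers":0.5},{"delta_pos":[-30,3.5,43],"angular":[0,0,0],"fingers":0.5},{"delta_pos":[-60,7,85],"angular":[0,0,0],"fingers":0.5},{"delta_pos":[-50,8,130],"angular":[0,0,0],"fingers":0.5},{"delta_pos":[-40,8,150],"angular":[0,0,0],"fingers":0.5}]'
python3 - <<'E'
from tgt import *
x,A,s=state();Ad=ori(np.radians(28.5));p=np.array([599.1,-321.1,84.8])+2*Ad.apply([0,0,1]);print((p-x).round(1),(Ad*A.inv()).as_rotvec().round(4))
E
```

```text
time_s: 18.27
eef_pos: [432.6, 274.0, 292.6]
ee_rot: [0.314, 0.056, 0.947, -0.019]
force: [0.6, 0.1, -0.4]
grip_width: 0.501
grip_force: 0.0
[ 165.5 -594.9 -209.5] [ 0.139   1.1299 -0.0049]
```

```bash
python3 -m jog '[{"delta_pos":[20,-55,5],"angular":[0.0228,0.187,0],"fingers":0.5},{"delta_pos":[40,-113,5],"angular":[0.0456,0.374,0],"fingers":0.5},{"delta_pos":[60,-171,5],"angular":[0.0684,0.56,0],"fingers":0.5},{"delta_pos":[80,-229,5],"angular":[0.0912,0.748,0],"fingers":0.5},{"delta_pos":[100,-287,0],"angular":[0.114,0.935,0],"fingers":0.5},{"delta_pos":[120,-345,-15],"angular":[0.139,1.13,-0.005],"fingers":0.5},{"delta_pos":[135,-403,-30],"angular":[0.139,1.13,-0.005],"fingers":0.5},{"delta_pos":[148,-461,-45],"angular":[0.139,1.13,-0.005],"fingers":0.5},{"delta_pos":[158,-519,-60],"angular":[0.139,1.13,-0.005],"fingers":0.5},{"delta_pos":[164,-575,-75],"angular":[0.139,1.13,-0.005],"fingers":0.5}]'
python3 -m jog '[{"delta_pos":[1.5,-20,-30],"angular":[0,0,0],"fingers":0.5},{"delta_pos":[1.5,-20,-80],"angular":[0,0,0],"fingers":0.5},{"delta_pos":[1.5,-20,-90],"angular":[0,0,0],"fingers":0.5},{"delta_pos":[1.5,-20,-90],"angular":[0,0,0],"fingers":0.5}]'
python3 - <<'E'
from tgt import *
x,A,s=state();Ad=ori(np.radians(28.5));p=np.array([599.1,-321.1,84.8])+2*Ad.apply([0,0,1]);print((p-x).round(1),(Ad*A.inv()).as_rotvec().round(4))
E
```

```text
time_s: 19.52
eef_pos: [595.6, -296.6, 215.6]
ee_rot: [-0.247, 0.059, 0.967, 0.014]
force: [0.3, 0.2, 1.4]
grip_width: 0.501
grip_force: 0.0
time_s: 20.02
eef_pos: [597.3, -314.6, 127.4]
ee_rot: [-0.247, 0.059, 0.967, 0.014]
force: [0.2, 0.1, 0.6]
grip_width: 0.5
grip_force: 0.0
[  0.9  -6.4 -44.4] [ 0.0019 -0.0031 -0.0021]
```

```bash
python3 -m jog '[{"delta_pos":[1,-6.5,0],"angular":[0,0,0],"fingers":0.5},{"delta_pos":[1,-6.5,-22],"angular":[0,0,0],"fingers":0.5},{"delta_pos":[1,-6.5,-44],"angular":[0,0,0],"fingers":0.5},{"delta_pos":[1,-6.5,-44],"angular":[0,0,0],"fingers":0.5},{"delta_pos":[1,-6.5,-44],"angular":[0,0,0],"fingers":0.2},{"delta_pos":[1,-6.5,-44],"angular":[0,0,0],"fingers":0.2},{"delta_pos":[1,-6.5,-44],"angular":[0,0,0],"fingers":0.2},{"delta_pos":[1,-6.5,-44],"angular":[0,0,0],"fingers":0.2}]' 40
python3 -c "
from tgt import *
grip(-84)"
python3 -m jog '[{"delta_pos":[0,0,10],"angular":[0,0,0],"fingers":0.2},{"delta_pos":[0,0,40],"angular":[0,0,0],"fingers":0.2},{"delta_pos":[0,0,90],"angular":[0,0,0],"fingers":0.2},{"delta_pos":[0,0,140],"angular":[0,0,0],"fingers":0.2},{"delta_pos":[0,0,200],"angular":[-0.02,-0.18,0],"fingers":0.2},{"delta_pos":[0,0,240],"angular":[-0.04,-0.36,0],"fingers":0.2}]'
python3 -c "
from tgt import *
go((478.4,320.7),190)"
```

```text
time_s: 21.02
eef_pos: [598.3, -321.3, 83.3]
ee_rot: [-0.247, 0.059, 0.967, 0.014]
force: [1.4, 1.5, 3.6]
grip_width: 0.339
grip_force: 39.9
foot in tool [ 80.4   0.7 107.4] axis [-0.593 -0.005 -0.805] y off 0.27
time_s: 21.78
eef_pos: [598.4, -321.5, 325.8]
ee_rot: [-0.065, 0.061, 0.996, 0.004]
force: [0.6, -0.6, -0.4]
grip_width: 0.339
grip_force: 39.4
foot now [ 505.6 -309.4  229.7] axis [ 0.686 -0.089  0.722]
delta [-119.   642.    -1.7] ang [-0.0984 -0.7582  0.    ] tcp [479.4 320.6 324.1]
```

```bash
python3 -m jog '[{"delta_pos":[0,45,10],"angular":[-0.022,-0.17,0],"fingers":0.2},{"delta_pos":[-3,104,20],"angular":[-0.044,-0.34,0],"fingers":0.2},{"delta_pos":[-6,163,20],"angular":[-0.066,-0.51,0],"fingers":0.2},{"delta_pos":[-10,222,20],"angular":[-0.088,-0.68,0],"fingers":0.2},{"delta_pos":[-15,281,20],"angular":[-0.098,-0.758,0],"fingers":0.2},{"delta_pos":[-25,340,20],"angular":[-0.098,-0.758,0],"fingers":0.2},{"delta_pos":[-45,398,20],"angular":[-0.098,-0.758,0],"fingers":0.2},{"delta_pos":[-65,456,20],"angular":[-0.098,-0.758,0],"fingers":0.2},{"delta_pos":[-85,513,15],"angular":[-0.098,-0.758,0],"fingers":0.2},{"delta_pos":[-105,570,10],"angular":[-0.098,-0.758,0],"fingers":0.2}]'
python3 -m jog '[{"delta_pos":[-14,50,-10],"angular":[0,0,0],"fingers":0.2},{"delta_pos":[-14,72,-15],"angular":[0,0,0],"fingers":0.2},{"delta_pos":[-14,72,-15],"angular":[0,0,0],"fingers":0.2},{"delta_pos":[-14,72,-15],"angular":[0,0,0],"fingers":0.2}]'
python3 -c "
from tgt import *
go((478.4,320.7),100)
from h import *
c=cap('side');t=cap('top')
f,a=map(np.array,json.load(open('held.json')));x,A,s=state()
foot=x+A.apply(f);print(proj(c,[foot]),proj(t,[foot]))
A1=cv2.resize(t['pixels'][110:210,105:225],(480,400),interpolation=cv2.INTER_CUBIC);B=cv2.resize(c['pixels'][70:170,230:310],(320,400),interpolation=cv2.INTER_CUBIC)
cv2.imwrite('pics/p3.png',np.hstack([A1,B]))"
```

```text
time_s: 23.02
eef_pos: [492.0, 250.2, 333.3]
ee_rot: [0.308, 0.058, 0.949, -0.02]
force: [0.5, -1.1, -0.5]
grip_width: 0.337
grip_force: 39.5
time_s: 23.52
eef_pos: [479.2, 319.9, 318.0]
ee_rot: [0.307, 0.058, 0.95, -0.02]
force: [-0.3, -1.0, -0.8]
grip_width: 0.339
grip_force: 39.7
foot now [477.1 320.4 183.9] axis [ 0.008 -0.003  1.   ]
delta [  0.2   0.6 -83.9] ang [-0.0028 -0.0084  0.    ] tcp [479.4 320.6 234.1]
[[256.68514321  97.34663929]] [[125.23335497 174.00376545]]
```

View pics/p3.png

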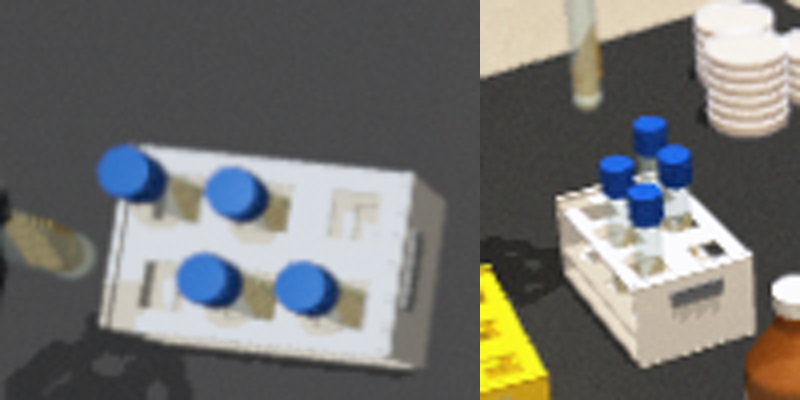

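Four tubes now stand upright in the rack, and place_3 (top crop (155,285)) is free. The third tube's foot is at side pixel (257,97), as predicted. I lower it.

```bash
python3 -m jog '[{"delta_pos":[0,0.5,-25],"angular":[-0.003,-0.008,0],"fingers":0.2},{"delta_pos":[0,0.5,-50],"angular":[-0.003,-0.008,0],"fingers":0.2},{"delta_pos":[0,0.5,-70],"angular":[-0.003,-0.008,0],"fingers":0.2},{"delta_pos":[0,0.5,-82],"angular":[-0.003,-0.008,0],"fingers":0.2},{"delta_pos":[0,0.5,-82],"angular":[-0.003,-0.008,0],"fingers":0.2}]'
python3 -c "
from tgt import *
go((478.4,320.7),13)"
```

```text
time_s: 24.25
eef_pos: [479.1, 320.7, 235.3]
ee_rot: [0.311, 0.058, 0.948, -0.022]
force: [-0.3, 0.5, 0.3]
grip_width: 0.336
grip_force: 39.7
foot now [478.  320.8 101.2] axis [0.001 0.001 1.   ]
delta [  0.3  -0.1 -88.2] ang [ 0.0006 -0.0014  0.    ] tcp [479.4 320.6 147.1]
```

```bash
python3 -m jog '[{"delta_pos":[0,0,-8],"angular":[0,0,0],"fingers":0.2},{"delta_pos":[0,0,-20],"angular":[0,0,0],"fingers":0.2},{"delta_pos":[0,0,-35],"angular":[0,0,0],"fingers":0.2},{"delta_pos":[0,0,-50],"angular":[0,0,0],"fingers":0.2},{"delta_pos":[0,0,-65],"angular":[0,0,0],"fingers":0.2},{"delta_pos":[0,0,-78],"angular":[0,0,0],"fingers":0.2},{"delta_pos":[0,0,-85],"angular":[0,0,0],"fingers":0.2},{"delta_pos":[0,0,-88],"angular":[0,0,0],"fingers":0.2},{"delta_pos":[0,0,-88],"angular":[0,0,0],"fingers":0.2}]'
python3 -m jog '[{"delta_pos":[0,0,-2.5],"angular":[0,0,0],"fingers":0.2},{"delta_pos":[0,0,-4],"angular":[0,0,0],"fingers":0.2},{"delta_pos":[0,0,-5],"angular":[0,0,0],"fingers":0.2},{"delta_pos":[0,0,-5],"angular":[0,0,0],"fingers":0.2}]'
python3 -m jog '[{"delta_pos":[0,0,-1],"angular":[0,0,0],"fingers":0.2},{"delta_pos":[0,0,-1],"angular":[0,0,0],"fingers":0.2}]'
```

```text
time_s: 25.38
eef_pos: [479.1, 321.3, 147.6]
ee_rot: [0.311, 0.057, 0.948, -0.021]
force: [-0.5, -0.1, -0.6]
grip_width: 0.342
grip_force: 39.7
time_s: 25.88
eef_pos: [479.0, 321.2, 142.5]
ee_rot: [0.311, 0.057, 0.948, -0.022]
force: [0.1, -0.2, 0.1]
grip_width: 0.341
grip_force: 39.7
time_s: 26.12
eef_pos: [479.2, 321.3, 141.9]
ee_rot: [0.311, 0.057, 0.948, -0.021]
force: [-0.6, -1.7, 1.7]
grip_width: 0.339
grip_force: 39.9
```

```bash
python3 -m jog '[{"delta_pos":[0,0,-1],"angular":[0,0,0],"fingers":0.2},{"delta_pos":[0,0,-1],"angular":[0,0,0],"fingers":0.2}]'
```

```text
time_s: 26.38
eef_pos: [479.7, 321.4, 141.7]
ee_rot: [0.312, 0.057, 0.948, -0.021]
force: [-0.4, -1.8, 6.6]
grip_width: 0.338
grip_force: 40.3
```

Seated. I release and retreat clear of the rack, then take a final look.

```bash
python3 -m jog '[{"delta_pos":[0,0,1],"angular":[0,0,0],"fingers":0.2},{"delta_pos":[0,0,1],"angular":[0,0,0],"fingers":0.5},{"delta_pos":[0,0,1],"angular":[0,0,0],"fingers":0.5},{"delta_pos":[0,0,1],"angular":[0,0,0],"fingers":0.5},{"delta_pos":[-12,1.5,18],"angular":[0,0,0],"fingers":0.5},{"delta_pos":[-30,3.5,43],"angular":[0,0,0],"fingers":0.5},{"delta_pos":[-60,7,85],"angular":[0,0,0],"fingers":0.5},{"delta_pos":[-80,20,140],"angular":[0,0,0],"fingers":0.5},{"delta_pos":[-100,70,180],"angular":[0,0,0],"fingers":0.5},{"delta_pos":[-120,120,200],"angular":[0,0,0],"fingers":0.5}]'
python3 -m jog '[{"delta_pos":[-20,30,20],"angular":[0,0,0],"fingers":0.5},{"delta_pos":[-20,30,20],"angular":[0,0,0],"fingers":0.5},{"delta_pos":[-20,30,20],"angular":[0,0,0],"fingers":0.5}]'
python3 -c "
from h import *
c=cap('side');t=cap('top')
A1=cv2.resize(t['pixels'][105:215,110:430],(800,275),interpolation=cv2.INTER_CUBIC);B=cv2.resize(c['pixels'][70:250,230:430],(400,300*6//5)[:2],interpolation=cv2.INTER_CUBIC)
B=cv2.resize(c['pixels'][80:240,230:430],(400,320),interpolation=cv2.INTER_CUBIC)
o=np.zeros((595,800,3),np.uint8);o[:275]=A1;o[275:,:400]=B;cv2.imwrite('pics/end.png',o)"
```

```text
time_s: 27.62
eef_pos: [358.4, 442.3, 343.2]
ee_rot: [0.312, 0.058, 0.948, -0.02]
force: [0.9, -0.8, -0.6]
grip_width: 0.5
grip_force: 0.0
time_s: 28.0
eef_pos: [339.2, 470.7, 359.7]
ee_rot: [0.311, 0.057, 0.948, -0.022]
force: [-0.2, -0.3, -0.2]
grip_width: 0.5
grip_force: 0.0
```

View pics/end.png

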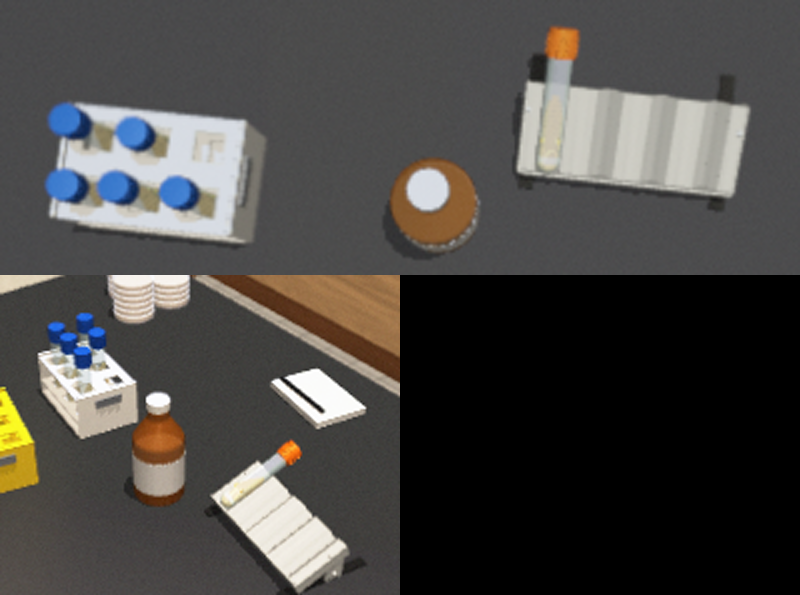

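The rack holds five upright blue caps at crop pixels (68,120), (135,133), (66,186), (118,188) and (178,193). The orange tube still lies at (562,45) and the bottle stands at (430,190). I hand the job in.

```bash
python3 -c "
from rig import ctrl
print(ctrl.finish_job())"
```

```text
the job is handed in; nothing more can be done
None
```

All three blue-capped tubes now stand upright on the rack floor in places 5, 2 and 3; the orange-capped tube, the two tubes already in the rack and the bottle look undisturbed in the final pictures, and the job was handed in at about 28 s.

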